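# Set the flip tags on the vial bins to match the stock

## Task

The flip tags on the row of four vial bins no longer match the stock. With the fingertips, push over the tags that are wrong, so that every full bin (a vial in all four pockets) shows the round disc, its tag tipped back towards the vials, and every bin with an empty pocket shows the straight bar, its tag tipped forward. Only push the tags, lightly and without gripping them, and leave the vials and the things on the bench as they stand.

Things in the scene. Friction and masses are not known exactly. Their poses are not given: they have to be found in the camera images.
- bin_a: one of four alike grey plastic vial bins, in any order in a row (57 mm apart) in a low steel tray; 162 x 54 x 55 mm. Origin on its underside, on the centre line, 84 mm behind its front end; x to its back (away from the robot), y left, z up. Four square vial pockets (2 x 2, rims at z 38 mm) centred at x 36 and 64, y +13 and -13 mm; a vial's underside stands at z 7 mm
- bin_b: vial bin like bin_a. On every bin the flip tag turns on a level rod along y at x -60, z 50 mm (bin frame), between two cheeks, whose tops (z 56 mm, x -75 to -45, y 22 to 27 mm either side) are the highest fixed parts there
- bin_c: vial bin, same build and axes as bin_a
- bin_d: vial bin, same build and axes as bin_a
- tag_a (a joint): angle (rad) of bin_a's flip tag, a white plate 40 mm wide, 3 mm thick, reaching 55 mm from its rod (last 12 mm: a 24 mm wide tab). 0: on its front stop, leaning forward (to the bin's -x), 35 degrees above level, face with a straight raised bar up (not full). 1.92: tipped over the top onto its rear stop, leaning back to the vials, 35 degrees above level, face with a round raised disc up (full)
- tag_b (a joint): flip tag of bin_b, same as tag_a. Tags are smooth slippery plastic, about 15 g, turn freely (a push under 1 N is enough) and fall by their own weight to the side they lean to (upright: 0.96 rad). At either rest the free edge is 45 mm out from the rod and 32 mm above it: push that edge from outside, in an arc about the rod or level, until the tag is past upright
- tag_c (a joint): flip tag of bin_c, same as tag_a. Between the free edge of a tag that leans back and the nearest vial are 43 mm; vial tops are 9 mm higher than the rod
- tag_d (a joint): flip tag of bin_d, same as tag_a
- stock1: a small clear screw-cap sample vial with a white cap, 16 mm across and 52 mm high, loose, standing in a pocket of one of the bins; origin at the centre of its underside, z up. stock1 to stock11 are alike, and there are no other vials in the bins.
- stock2: a vial like stock1.
- stock3: a vial like stock1.
- stock4: a vial like stock1.
- stock5: a vial like stock1.
- stock6: a vial like stock1.
- stock7: a vial like stock1.
- stock8: a vial like stock1.
- stock9: a vial like stock1.
- stock10: a vial like stock1.
- stock11: a vial like stock1.
- dropper: bystander: small amber dropper bottle with a black cap, 34 x 33 x 73 mm, loose on the worktop in front of the bins; origin at the centre of its underside.
- stopper: bystander: small rubber stopper, 29 mm across and 26 mm high, loose on the worktop in front of the bins; origin at the centre of its underside.
- petri_dish: bystander: flat clear dish, 60 mm across and 14 mm high, loose on the worktop to the right of the bins; origin at the centre of its underside.

How it is judged:
At the end, for the whole second after the job is handed in: Tags of both full bins on their rear stops, disc up (joint above 1.82 rad), the other two on their front stops, bar up (below 0.08), all at rest (0.1 rad/s); every vial upright (0.35 rad) and within 12 mm of where it stood; dropper bottle, stopper and dish within 15 mm (value of joint each of tag_a, tag_b above 1.82 rad and value of joint each of tag_c, tag_d below 0.08 rad and velocity of joint tag_a between -0.1 and 0.1 rad/s and velocity of joint tag_b between -0.1 and 0.1 rad/s and velocity of joint tag_c between -0.1 and 0.1 rad/s and velocity of joint tag_d between -0.1 and 0.1 rad/s and distance of each of stock1, stock2, stock3, stock4, stock5, stock6, stock7, stock8, stock9, stock10, stock11 from where it was at the start of the episode below 0.012 m and angle between each of stock1, stock2, stock3, stock4, stock5, stock6, stock7, stock8, stock9, stock10, stock11's own z axis and vertical below 0.35 rad and distance of each of dropper, stopper, petri_dish from where it was at the start of the episode below 0.015 m); the robot touches nothing.
It fails at once if a vial is lifted or knocked (moved more than 12 mm) (distance of any of stock1, stock2, stock3, stock4, stock5, stock6, stock7, stock8, stock9, stock10, stock11 from where it was at the start of the episode above 0.012 m).
It fails at once if the dropper bottle, the stopper or the dish is moved by more than 15 mm (distance of any of dropper, stopper, petri_dish from where it was at the start of the episode above 0.015 m).
It fails at once if a tag is gripped or forced (more than 5 N between the fingers and a bin with its tag) (contact force between the fingers and bin_a above 5 N or contact force between the fingers and bin_b above 5 N or contact force between the fingers and bin_c above 5 N or contact force between the fingers and bin_d above 5 N).
It also fails if it takes over 38 s, if anything falls off the work surface, if the arm or the gripper's body presses on something with over 40 N, if the wrist force passes 120 N, or if a joint passes its speed limit or range.

## Robot

A 6-joint arm with a two-finger parallel gripper is mounted at the origin on a cart in front of the work surface, level with it; the furniture and walls round the work are solid. World frame = base frame: x ahead of the robot, y to its left, z up, the work surface at z = 0. Lengths are in m, angles in rad, forces in N, time in s.
With the tool pointing down it reaches from about 0.35 to 0.975 m from the base axis. Payload 4.9 kg.
Tool frame: the origin (TCP) lies on the front face of the gripper's body, between the roots of the fingers; the fingertips stand ctrl.tip_extent ahead of it and the grasp point (between the pads) lies 54 mm ahead of it (ctrl.tip_extent is the distance from the TCP to the fingertips, in m); z points along the fingers, y is the line along which they close (so a half turn about z gives the same grasp; the last joint's range is limited). The gripper opens to 85 mm and grips with 20 to 120 N. Pads are 22 mm wide; open, the fingers measure 114 mm over their backs; the gripper's body (76 mm by 85 mm) begins 54 mm behind the grasp point. The pads swing forward as they close: fully open they stand 13 mm farther back than shut.
Start: joints at [-1.405, 0.053, 1.613, -0, 1.476, -0.119], TCP at [0.176, -0.6, 0.304] pointing down, gripper open.
Joint ranges: [-3.01, 3.01], [-1.01, 2.22], [0.06, 2.58], [-1.02, 4.17], [0.09, 2.62], [-3.14, 3.14]. Speed limits (rad/s): [2.57, 2.57, 3.14, 3.14, 3.14, 3.14].

## Interface

Orientations are given as a rotation vector (axis times angle).
In Python, from station import ctrl gives the robot as it stands.
- The arm moves only by the tool apply_moves, never from a script. Its argument "rows" is one flat list of numbers, 6 for each row, row after row: the shift along the tool's x, y, z normalised to -1 to 1, where 1 is 0.6 m, then the turn, a rotation vector about the tool's x, y, z normalised to -1 to 1, where 1 is 90 degrees. A call has 1 to 20 rows; each row is the pose to reach, as a shift and turn from the pose commanded when the call began, along the tool's axes at that moment; what a row does not reach only later rows make up. A row lasts 1/10 s, in which the tool goes at most 50 mm and 8.59 degrees, less where a joint would pass 70% of its speed; a pose out of reach is approached as far as the arm can. A call with a number of a shift or a turn outside -1 to 1 is refused whole. A call with a gripper value outside its range is refused whole. "grip" is the opening, from 0 (shut) to 1 (fully open), set as the call begins (left out, the last holds). The fingers move at their own pace and stop on an object; "grip_force" is the grip in N (left out, the last holds). Time passes only in rows, so rows that repeat a pose let the fingers close. It gives the time, the measured TCP pose, the force, the opening and the grip force at its end, in the units of the state.
- ctrl.get_obs(): the state, without advancing time (a new reading comes with each control period).
- ctrl.get_image(name): name is "scene" or "top" or "wrist"; returns (picture, depth): 384x512x3 uint8, blue, green, red; 384x512 float32, m along the optical axis (not along the pixel's ray), 0 where there is no reading.
- ctrl.camera_model(name): a dict with "mtx" (3x3 intrinsics, pixels), "R" (3x3) and "t" (3): a world point X has camera coordinates R X + t; the wrist camera has in their place "tool_from_camera" (4x4, takes a point from camera to tool coordinates, whose origin is the TCP and whose axes are the flange's). Camera axes: x right, y down, z forward; pixel columns grow to the right and rows downward; lengths in m; the calibration is good to about 2 mm. The wrist camera is an equidistant fisheye: a pixel r from the principal point sees the ray r / f radians off the axis. A picture is of the moment at which its call begins: read the wrist's pose just before it. camera_model takes no time and is no camera call.
- ctrl.finish_job(): hands the job in; it is judged then, once.
The state is a dict: "t": time; "q": joint angles; "dq": joint speeds; "effort": joint torques, N m; "tool_pos": TCP position; "tool_rot": TCP orientation; "contact_force": force on the tool from outside, world axes, zero at the start; "wrist_torque": the same for the moment, N m; "opening": finger opening in m; "grip_force": force on a finger pad.
Only numpy, scipy, OpenCV 4.12 (cv2) and the standard library are available. Lean on these libraries where they do the work, as an engineer would, in place of code of your own. Each camera call takes 0.05 s, during which the arm holds its last target. There are 200 camera calls.

## Working session

There is one attempt and no reset: what is moved stays moved. The work goes in short steps, Python scripts to look and compute and a tool call to move; the robot and the scene stay as the last step left them, time stands still between calls to the robot, and variables do not carry over. Pictures are saved under pics/ and viewed, at most 10 in all, crops included, and the job is handed in when it is done.

Besides the shell and the picture viewer there is one more tool, called after "Request:" as name(argument=value, ...) on one line, values as JSON. apply_moves: Moves the arm, as the interface text tells. Its arguments: {"type":"object","properties":{"rows":{"type":"array","items":{"type":"number"}},"grip":{"type":"number"},"grip_force":{"type":"number"}},"required":["rows"]}

```bash
mkdir -p pics
python3 - <<'E'
from station import ctrl
import cv2,numpy as np
o=ctrl.get_obs();print(o['t'],o['tool_pos'],o['tool_rot'],o['opening'],ctrl.tip_extent)
for n in("scene","top"):
    p,d=ctrl.get_image(n);cv2.imwrite(f"pics/{n}0.png",p);np.save(f"{n}_d.npy",d)
    m=ctrl.camera_model(n);print(n,m['mtx'].round(1).tolist(),m['R'].round(3).tolist(),m['t'].round(3).tolist(), (-m['R'].T@m['t']).round(3))
E
```

```text
0.0 [ 0.1755118  -0.59935392  0.30265498] [-3.10777952e+00 -4.45516685e-01  1.10154297e-04] 0.08540444538182612 0.0726
scene [[476.2, 0.0, 256.4], [0.0, 476.2, 194.0], [0.0, 0.0, 1.0]] [[0.789, -0.614, -0.005], [-0.291, -0.367, -0.883], [0.541, 0.699, -0.469]] [-0.618, 0.062, 1.079] [-0.077 -1.111  0.558]
top [[380.5, 0.0, 256.3], [0.0, 380.5, 194.9], [0.0, 0.0, 1.0]] [[0.022, -1.0, -0.007], [-0.991, -0.021, -0.13], [0.129, 0.01, -0.992]] [-0.399, 0.476, 0.869] [ 0.369 -0.398  0.92 ]
```

View pics/top0.png

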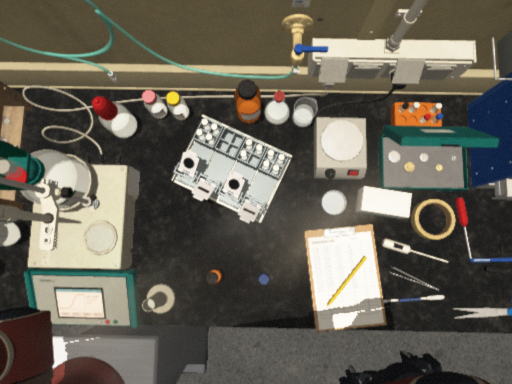

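View pics/scene0.png

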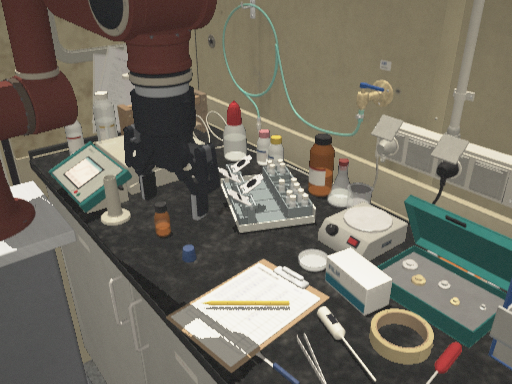

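The top view shows the tray at about (235,167), the dropper at (214,276), the stopper at (264,280) and the dish at (334,202). I'll enlarge the tray next.

Run:
```python
import cv2,numpy as np
a=cv2.imread("pics/top0.png")[105:230,160:305];b=cv2.imread("pics/scene0.png")[145:240,205:325]
cv2.imwrite("pics/crop_t.png",cv2.resize(a,None,fx=4.7,fy=4.7,interpolation=cv2.INTER_CUBIC))
cv2.imwrite("pics/crop_s.png",cv2.resize(b,None,fx=6,fy=6,interpolation=cv2.INTER_CUBIC))
```

```text
(no output)
```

View pics/crop_t.png

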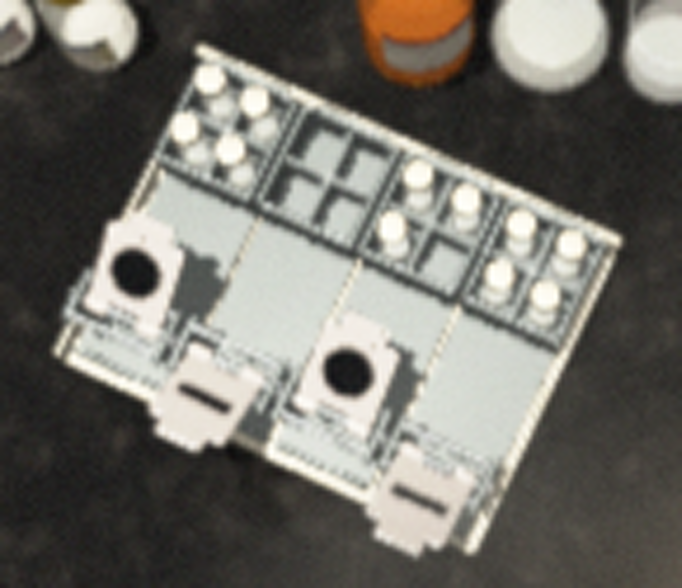

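View pics/crop_s.png

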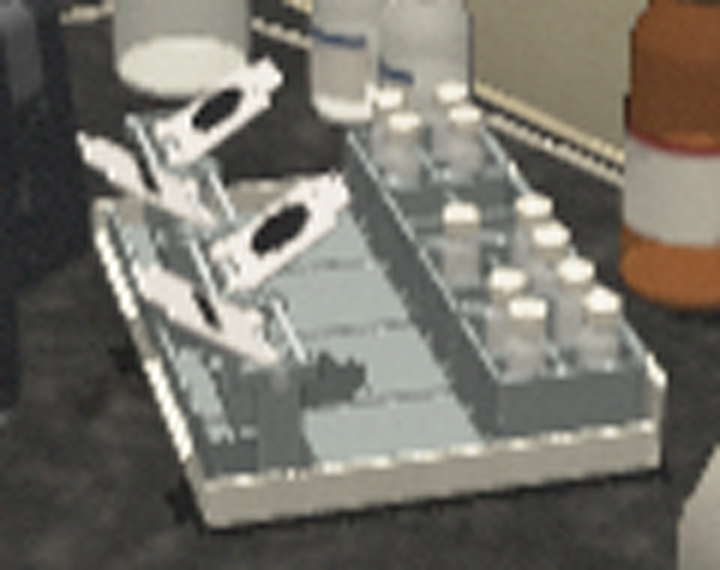

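Left to right, the bins are:

| Bin | Vials | Tag now | Needed |
|---|---|---|---|
| 1 | 4 | disc | fine |
| 2 | 0 | bar | fine |
| 3 | 3 | disc | tip forward |
| 4 | 4 | bar | tip back |

Next I'll fit the pose from the caps (crop pixels as seen) and the depth image.

```bash
cat > h.py <<'E'
from station import ctrl
import numpy as np
def ray(n,uv,z):
    m=ctrl.camera_model(n);K,R,t=m['mtx'],m['R'],m['t'];c=-R.T@t
    d=R.T@np.linalg.inv(K)@[*uv,1];return c+d*(z-c[2])/d[2]
def deproj(n,uv,dep):
    m=ctrl.camera_model(n);return m['R'].T@(np.linalg.inv(m['mtx'])@[*uv,1]*dep-m['t'])
E
python3 - <<'E'
from h import *
import cv2
im=cv2.imread("pics/top0.png").astype(float);d=np.load("top_d.npy")
caps=[(210,80),(256,100),(185,128),(230,152),(418,176),(466,198),(392,233),(521,228),(571,247),(498,278),(545,298)]
mod=[(64,13,0),(64,-13,0),(36,13,0),(36,-13,0),(64,13,2),(64,-13,2),(36,13,2),(64,13,3),(64,-13,3),(36,13,3),(36,-13,3)]
M=np.array([(x,y-57*k) for x,y,k in mod])/1000
P=[];zs=[]
for c in caps:
    u,v=np.array(c)/4.7+[160,105]-0.4
    iu,iv=int(round(u)),int(round(v))
    w=im[iv-4:iv+5,iu-4:iu+5].min(2);w=np.clip(w-205,0,None);yy,xx=np.mgrid[iv-4:iv+5,iu-4:iu+5]
    uc=((w*xx).sum()/w.sum(),(w*yy).sum()/w.sum())
    zs.append(deproj("top",uc,d[iv,iu])[2]);P.append(ray("top",uc,0.062)[:2])
P=np.array(P);print("cap z",np.round(zs,4))
a,b=M-M.mean(0),P-P.mean(0)
th=np.arctan2((a[:,0]*b[:,1]-a[:,1]*b[:,0]).sum(),(a*b).sum());R=np.array([[np.cos(th),-np.sin(th)],[np.sin(th),np.cos(th)]])
o=P.mean(0)-R@M.mean(0);print("th",th,"res mm",((M@R.T+o-P)*1000).round(1).tolist(),"scale",np.linalg.norm(b)/np.linalg.norm(a))
np.savez("pose.npz",th=th,o=o)
for k in range(4): print(k,"orig",(o+R@[0,-.057*k]).round(4),"rod",(o+R@[-.06,-.057*k]).round(4))
for c in [(348,372),(135,272),(203,398),(418,497)]:
    u,v=np.array(c)/4.7+[160,105];p=deproj("top",(u,v),d[int(round(v)),int(round(u))]);print("disc/bar",p.round(4),"bin",(R.T@(p[:2]-o)).round(4))
# tray/bin floors and bystanders
for c in[(240,145),(214,276),(264,280),(334,202)]: print(c,deproj("top",c,d[c[1],c[0]]).round(3))
u=(300-160)
E
```

```text
cap z [0.0681 0.0658 0.0669 0.0664 0.0669 0.0681 0.0641 0.0658 0.0678 0.0661
 0.068 ]
th -0.4263049254441714 res mm [[-0.5, -0.5], [-0.3, -1.2], [-0.7, -0.1], [-0.3, -0.8], [-0.9, 0.6], [0.5, 1.1], [2.2, 0.1], [0.8, -0.3], [-0.5, -0.0], [0.5, 1.2], [-0.8, -0.0]] scale 1.0062232278201055
0 orig [ 0.5868 -0.2491] rod [ 0.5322 -0.2243]
1 orig [ 0.5633 -0.301 ] rod [ 0.5086 -0.2762]
2 orig [ 0.5397 -0.3529] rod [ 0.4851 -0.3281]
3 orig [ 0.5161 -0.4048] rod [ 0.4615 -0.38  ]
disc/bar [ 0.5015 -0.3387  0.079 ] bin [-0.0407 -0.1168]
disc/bar [ 0.5485 -0.2344  0.0762] bin [-0.041  -0.0024]
disc/bar [ 0.488  -0.2696  0.076 ] bin [-0.0816 -0.0596]
disc/bar [ 0.4428 -0.3734  0.0758] bin [-0.0797 -0.1727]
(240, 145) [ 0.6   -0.348  0.048]
(214, 276) [ 0.298 -0.301  0.073]
(264, 280) [ 0.288 -0.411  0.025]
(334, 202) [ 0.474 -0.575  0.011]
```

```bash
cat >> h.py <<'E'
from scipy.spatial.transform import Rotation as Ro
def goal(bx,by,z,ext):   # tip at bin-0-frame point, pads' wide side along bin x -> row units from the present pose
    s=np.load("pose.npz");th,o=float(s['th']),s['o'];c,n=np.cos(th),np.sin(th)
    p=np.array([*(o+[c*bx-n*by,n*bx+c*by]),z+ext]);ob=ctrl.get_obs()
    T=Ro.from_rotvec(ob['tool_rot']);G=Ro.from_matrix([[c,n,0],[n,-c,0],[0,0,-1]])
    return p.round(4),(T.inv().apply(p-ob['tool_pos'])/.6).round(4),((T.inv()*G).as_rotvec()/(np.pi/2)).round(4)
E
python3 - <<'E'
from h import *
s=np.load("pose.npz");m=ctrl.camera_model("top");c=-m['R'].T@m['t']
# shift of plane 0.062 -> 0.067: points scale about the camera foot
f=(c[2]-.067)/(c[2]-.062);np.savez("pose.npz",th=s['th'],o=c[:2]+(s['o']-c[:2])*f)
print(f,np.load("pose.npz")['o'])
for b in[(.006,-.114,.14),(.006,-.114,.078),(-.06,-.114,.078),(-.128,-.171,.078)]: print(b,goal(*b,.0856))
E
```

```text
0.994172663652474 [ 0.58556843 -0.25000142]
(0.006, -0.114, 0.14) (array([ 0.5439, -0.3563,  0.2256]), array([ 0.703 , -0.2161,  0.1292]), array([-1.200e-03,  3.000e-04,  4.527e-01]))
(0.006, -0.114, 0.078) (array([ 0.5439, -0.3563,  0.1636]), array([ 0.703 , -0.2159,  0.2325]), array([-1.200e-03,  3.000e-04,  4.527e-01]))
(-0.06, -0.114, 0.078) (array([ 0.4838, -0.329 ,  0.1636]), array([ 0.6197, -0.2877,  0.2326]), array([-1.200e-03,  3.000e-04,  4.527e-01]))
(-0.128, -0.171, 0.078) (array([ 0.3983, -0.3528,  0.1636]), array([ 0.4718, -0.2897,  0.2326]), array([-1.200e-03,  3.000e-04,  4.527e-01]))
```

Request:
apply_moves(rows=[0.07,-0.02,0,0,0,0.09,0.14,-0.04,0,0,0,0.18,0.21,-0.06,0,0,0,0.27,0.28,-0.08,0,0,0,0.36,0.35,-0.1,0.02,0,0,0.45,0.42,-0.13,0.04,0,0,0.453,0.49,-0.15,0.06,0,0,0.453,0.56,-0.17,0.08,0,0,0.453,0.63,-0.19,0.1,0,0,0.453,0.703,-0.216,0.1,0,0,0.453,0.703,-0.216,0.1,0,0,0.453,0.703,-0.216,0.1,0,0,0.453,0.703,-0.216,0.1,0,0,0.453,0.703,-0.216,0.1,0,0,0.453,0.703,-0.216,0.1,0,0,0.453], grip=0)

```text
t: 1.6
tool_pos: [0.5431, -0.3579, 0.2441]
tool_rot: [3.07, -0.668, 0.0]
contact_force: [-0.6, 0.5, 0.1]
opening: 0.0001
grip_force: 0.0
```

Run:
```python
from h import *
import cv2
o=ctrl.get_obs();print(o['t'],o['opening'],o['tool_pos'],ctrl.tip_extent,o['contact_force'])
m=ctrl.camera_model("wrist");print({k:np.round(v,3).tolist() for k,v in m.items()})
p,d=ctrl.get_image("wrist");cv2.imwrite("pics/w1.png",p);np.save("w1.npy",d)
for b in[(.006,-.114,.14),(.006,-.114,.078),(-.06,-.114,.078)]: print(b,goal(*b,.0856))
```

```text
1.6 0.00013236981160520724 [ 0.54311748 -0.35785402  0.24409856] 0.0726 [-0.64259662  0.46515493  0.1222449 ]
{'mtx': [[297.319, 0.0, 252.021], [0.0, 297.319, 186.402], [0.0, 0.0, 1.0]], 'tool_from_camera': [[-0.001, -0.962, -0.273, 0.07], [1.0, -0.0, -0.001, 0.002], [0.001, -0.273, 0.962, -0.07], [0.0, 0.0, 0.0, 1.0]]}
(0.006, -0.114, 0.14) (array([ 0.5439, -0.3563,  0.2256]), array([-0.0001, -0.0027,  0.0309]), array([ 0.0001, -0.0002, -0.0013]))
(0.006, -0.114, 0.078) (array([ 0.5439, -0.3563,  0.1636]), array([-1.000e-04, -2.700e-03,  1.342e-01]), array([ 0.0001, -0.0002, -0.0013]))
(-0.06, -0.114, 0.078) (array([ 0.4838, -0.329 ,  0.1636]), array([-0.1101, -0.0025,  0.1342]), array([ 0.0001, -0.0002, -0.0013]))
```

View pics/w1.png

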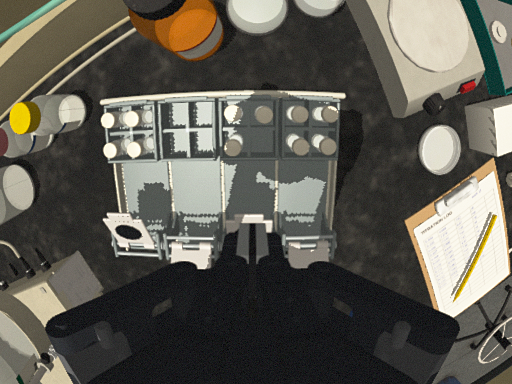

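The wrist view shows the shut fingertips at (252,220), which fits a tip extent of 72.6 mm. The tag 3 tab at (253,215) is straight ahead of the fingers. The nearest caps, around row 148, sit about 30 mm behind the fingers. Next I'll descend behind tag 3.

Request:
apply_moves(rows=[0.003,-0.003,0.03,0,0,0,0.003,-0.003,0.06,0,0,0,0.003,-0.003,0.08,0,0,0,0.003,-0.003,0.1,0,0,0,0.003,-0.003,0.12,0,0,0,0.003,-0.003,0.14,0,0,0,0.003,-0.003,0.15,0,0,0,0.003,-0.003,0.156,0,0,0,0.003,-0.003,0.156,0,0,0,0.003,-0.003,0.156,0,0,0])

```text
t: 2.65
tool_pos: [0.5467, -0.3563, 0.1509]
tool_rot: [3.07, -0.665, 0.001]
contact_force: [0.1, -0.4, -0.4]
opening: -0.0
grip_force: 0.0
```

Run:
```python
from h import *
import cv2
o=ctrl.get_obs();print(o['t'],o['tool_pos'],o['contact_force'])
p,d=ctrl.get_image("wrist");q,_=ctrl.get_image("scene")
cv2.imwrite("pics/w2.png",np.hstack([p[60:290,80:380],cv2.resize(q[130:245,190:340],(300,230))]))
for b in[(.008,-.114,.078),(-.06,-.114,.078)]: print(b,goal(*b,.0726))
```

```text
2.65 [ 0.54666801 -0.35626423  0.15094031] [ 0.08429667 -0.40760603 -0.42328381]
(0.008, -0.114, 0.078) (array([ 0.5457, -0.3571,  0.1506]), array([-0.001 ,  0.0019,  0.001 ]), array([ 0.0002, -0.0009, -0.0003]))
(-0.06, -0.114, 0.078) (array([ 0.4838, -0.329 ,  0.1506]), array([-0.1144,  0.002 ,  0.0008]), array([ 0.0002, -0.0009, -0.0003]))
```

View pics/w2.png

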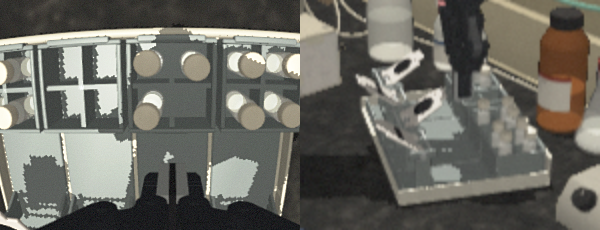

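The fingers stand free between tag 3 and the vials, with no contact. Now I'll push tag 3 forward.

Request:
apply_moves(rows=[-0.008,0.001,0,0,0,0,-0.016,0.001,0,0,0,0,-0.024,0.001,0,0,0,0,-0.032,0.001,0,0,0,0,-0.04,0.001,0,0,0,0,-0.048,0.001,0,0,0,0,-0.056,0.001,0,0,0,0,-0.064,0.001,0,0,0,0,-0.072,0.001,0,0,0,0,-0.08,0.001,0,0,0,0,-0.088,0.001,0,0,0,0,-0.096,0.001,0,0,0,0,-0.104,0.001,0,0,0,0,-0.112,0.001,0,0,0,0,-0.116,0.001,0,0,0,0,-0.116,0.001,0,0,0,0,-0.116,0.001,0,0,0,0,-0.1,0.001,-0.02,0,0,0,-0.09,0.001,-0.08,0,0,0,-0.09,0.001,-0.14,0,0,0])

```text
t: 4.75
tool_pos: [0.4977, -0.3345, 0.2354]
tool_rot: [-3.07, 0.665, 0.001]
contact_force: [0.7, 0.4, 0.1]
opening: 0.0002
grip_force: 0.0
```

Run:
```python
from h import *
import cv2
o=ctrl.get_obs();print(o['t'],o['tool_pos'],o['contact_force'])
q,_=ctrl.get_image("scene")
cv2.imwrite("pics/s3.png",cv2.resize(q[130:245,190:340],None,fx=4,fy=4,interpolation=cv2.INTER_CUBIC))
for b in[(-.13,-.171,.16),(-.13,-.171,.078),(-.06,-.171,.078)]: print(b,goal(*b,.0726))
```

```text
4.75 [ 0.49774824 -0.33449556  0.23542505] [0.69397971 0.42925702 0.12217363]
(-0.13, -0.171, 0.16) (array([ 0.3965, -0.3519,  0.2326]), array([-0.147 ,  0.0948,  0.0178]), array([ 0.0021, -0.0074, -0.0001]))
(-0.13, -0.171, 0.078) (array([ 0.3965, -0.3519,  0.1506]), array([-0.1485,  0.0943,  0.1545]), array([ 0.0021, -0.0074, -0.0001]))
(-0.06, -0.171, 0.078) (array([ 0.4602, -0.3809,  0.1506]), array([-0.0319,  0.0943,  0.1558]), array([ 0.0021, -0.0074, -0.0001]))
```

View pics/s3.png

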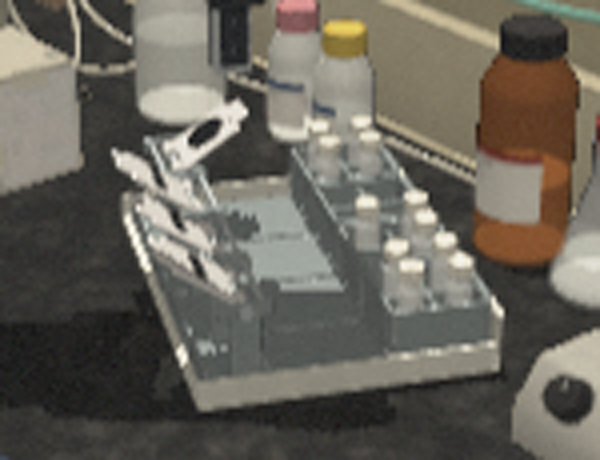

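Tag 3 now shows its bar, forward with tags 2 and 4 at about (170,225), and only tag 1 at (210,130) still shows the disc. Next I'll go round to the front of tag 4.

Request:
apply_moves(rows=[-0.04,0.025,0,0,0,0,-0.08,0.05,0,0,0,0,-0.12,0.075,0,0,0,0,-0.147,0.094,0.01,0,0,0,-0.147,0.094,0.02,0,0,0,-0.147,0.094,0.05,0,0,0,-0.147,0.094,0.08,0,0,0,-0.147,0.094,0.11,0,0,0,-0.147,0.094,0.13,0,0,0,-0.147,0.094,0.145,0,0,0,-0.147,0.094,0.154,0,0,0,-0.147,0.094,0.154,0,0,0,-0.147,0.094,0.154,0,0,0])

```text
t: 6.1
tool_pos: [0.3937, -0.3494, 0.1426]
tool_rot: [3.07, -0.665, 0.001]
contact_force: [0.2, 0.0, -0.2]
opening: 0.0
grip_force: 0.0
```

Run:
```python
from h import *
import cv2
o=ctrl.get_obs();print(o['t'],o['tool_pos'],o['contact_force'])
p,d=ctrl.get_image("wrist");q,_=ctrl.get_image("scene")
cv2.imwrite("pics/w4.png",np.hstack([p[60:290,80:380],cv2.resize(q[130:245,150:300],(300,230))]))
for b in[(-.13,-.171,.078),(-.06,-.171,.078)]: print(b,goal(*b,.0726))
```

```text
6.1 [ 0.39373299 -0.34937549  0.1425534 ] [ 0.19197283  0.01280722 -0.22832588]
(-0.13, -0.171, 0.078) (array([ 0.3965, -0.3519,  0.1506]), array([ 0.0059,  0.0018, -0.013 ]), array([ 0.0004, -0.0009, -0.0003]))
(-0.06, -0.171, 0.078) (array([ 0.4602, -0.3809,  0.1506]), array([ 0.1226,  0.0018, -0.0128]), array([ 0.0004, -0.0009, -0.0003]))
```

View pics/w4.png

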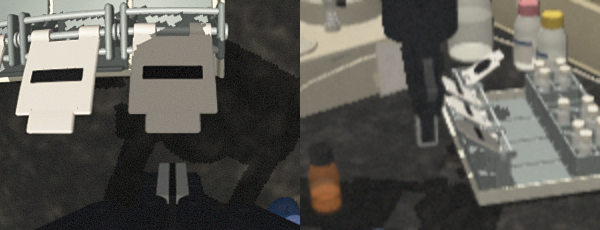

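The tips at (173,180) stand centred in front of tag 4's tab at (173,125), with a clear gap. Now I'll push towards the vials, 8 mm higher.

Request:
apply_moves(rows=[0,0.002,-0.012,0,0,0,0.008,0.002,-0.013,0,0,0,0.016,0.002,-0.013,0,0,0,0.024,0.002,-0.013,0,0,0,0.032,0.002,-0.013,0,0,0,0.04,0.002,-0.013,0,0,0,0.048,0.002,-0.013,0,0,0,0.056,0.002,-0.013,0,0,0,0.064,0.002,-0.013,0,0,0,0.072,0.002,-0.013,0,0,0,0.08,0.002,-0.013,0,0,0,0.088,0.002,-0.013,0,0,0,0.096,0.002,-0.013,0,0,0,0.104,0.002,-0.013,0,0,0,0.112,0.002,-0.013,0,0,0,0.12,0.002,-0.013,0,0,0,0.124,0.002,-0.013,0,0,0,0.124,0.002,-0.013,0,0,0,0.115,0.002,-0.03,0,0,0,0.1,0.002,-0.08,0,0,0])

```text
t: 8.2
tool_pos: [0.4458, -0.3733, 0.1872]
tool_rot: [-3.066, 0.664, 0.009]
contact_force: [-0.4, 0.3, -0.3]
opening: -0.0001
grip_force: 0.0
```

Request:
apply_moves(rows=[-0.05,0,-0.06,0,0,0,-0.12,0,-0.12,0,0,0,-0.2,0,-0.18,0,0,0,-0.25,0,-0.18,0,0,0,-0.25,0,-0.18,0,0,0,-0.25,0,-0.18,0,0,0,-0.25,0,-0.18,0,0,0])

```text
t: 8.9
tool_pos: [0.3111, -0.3129, 0.2977]
tool_rot: [-3.07, 0.665, 0.0]
contact_force: [0.2, -0.6, -0.3]
opening: 0.0001
grip_force: 0.0
```

Run:
```python
from h import *
import cv2
o=ctrl.get_obs();print(o['t'],o['tool_pos'],o['contact_force'],abs(o['dq']).max())
q,_=ctrl.get_image("scene");t,_=ctrl.get_image("top")
cv2.imwrite("pics/s5.png",np.hstack([cv2.resize(q[130:245,190:340],(400,307)),cv2.resize(t[110:225,165:315],(400,307))]))
```

```text
8.9 [ 0.31107639 -0.31289588  0.29773091] [ 0.22540823 -0.58640706 -0.26841841] 0.03182991247620284
```

View pics/s5.png

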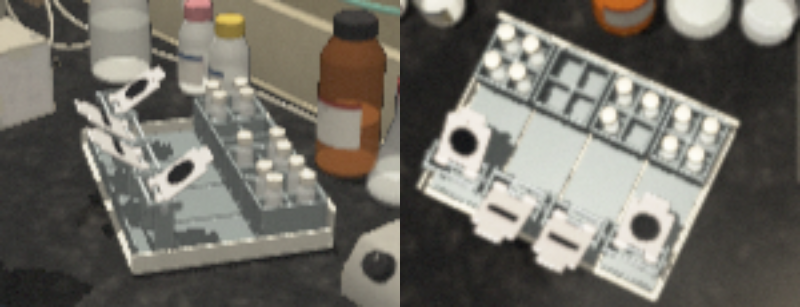

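Reading the top view from the left, the tags show disc (465,142), bar (503,210), bar (563,238) and disc (645,226). That matches the stock, and the vials stand unchanged.

```bash
python3 -c "
from station import ctrl
print(ctrl.finish_job())"
```

```text
the job is handed in; nothing more can be done
None
```

I pushed over the two wrong tags: bin 3 from the left to the bar and bin 4 to the disc. In the last images all four tags match the stock and the vials stand as before; the job is handed in, with no verdict returned.

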